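# Wedge the breaker carrier up to its height gauge

## Task

Take the orange levelling wedge, lay it thin edge first in the guide channel of the grey fixture, and slide it under the nose of the hinged breaker carrier until the carrier's lip has risen to the red height gauge and is nipped lightly but definitely against it (a few newtons, felt as a clear rise of the pushing force). Do not jam it hard against the gauge, lift the carrier only with the wedge and never by hand, do not disturb the parts dish, and leave the wedge standing in place.

Things in the scene. Friction and masses are not known exactly. Their poses are not given: they have to be found in the camera images.
- fixture: Fixed grey base, 8 mm thick, from x = -175 mm on. Origin: on the bench, on the guide channel's centre line, under the nose bar. x: direction in which the wedge goes in, y: left, z up. Channel on top of the base: two rails up to z = 14 mm, 44 mm apart (wedge 36), straight from x = -80 to +65 mm, flared open from -80 to -106 mm. Carrier above x > -5 mm, breaker (top 112 mm high) above x > 45 mm.
- carrier: Aluminium plate with a grey moulded-case breaker lying on it, about 0.9 kg together (varies by a third); lifts freely about a hinge along the fixture's y at x = 150 mm, z = 33 mm (its origin). At the start it droops 2 degrees on its rest. Its free front end is a lip 80 mm wide with a round steel nose bar under the edge, which loads the wedge with about 3 to 6 N.
- nose (a point): Lowest line of the nose bar (radius 5 mm, along the fixture's y), at mid-width, at x = 0 in the fixture. At rest about 18 mm above the bench, 10 mm above the base: the wedge starts to lift it when its thin edge is about 28 mm past it, and lifts 1 mm for each 6 mm of travel.
- lip_top (a point): Point on the upper face of the lip (yellow patch) that meets the gauge: 10 mm behind and 32 mm to the left of the nose, 33 mm above the bench at rest.
- gauge: Fixed rigid height gauge: post on the left of the lip with a finger over the yellow patch, carrying a screw with a red 12 mm ball tip pointing down and a brass head on top. The ball's lowest point lies 0 to 5 mm above this origin, as the screw was set for the job: not measured, to be seen or felt. It stands 3.5 to 8.5 mm above the resting lip. Post 30 mm to the left; top 46 mm above the origin.
- wedge: Loose orange wedge, 150 x 36 mm, 0.12 kg. Origin: underside, middle of the thin edge; x points from the thick end to the thin edge, z up. 5 mm thick at the thin edge, 21 mm from x = -96 to -150 mm. Grip block 22 mm wide, from x = -148 to -118 mm, z up to 57 mm; its back can be pushed. It stays where it is left. Pushing force: steady but unknown while lifting, rising in step with load at the gauge.
- wedge_grip (a point): Middle of the wedge's grip block, 45 mm above its underside and at x = -133 mm on the wedge; to be taken across the wedge's y (22 mm).
- parts_dish: Loose round dish of small parts, 96 mm across, 26 mm high; a bystander. Origin: centre of the underside. Wedge and dish stand on either side of the fixture, which side varies.

How it is judged (in metres and radians):
On the way, in this order (a step that is already met when the one before it is completed fails the run):
1. the wedge lies flat in the channel, thin edge near the nose and not yet far under it (x of wedge in the frame of fixture between -0.06 and 0.03 m and z of wedge in the frame of fixture between 0.006 and 0.011 m and angle between the x axis of wedge and the x axis of fixture, either way round below 0.12 rad and y of wedge in the frame of fixture between -0.008 and 0.008 m), for 0.1 s.
2. the wedge has lifted the lip into contact with the gauge (contact force between carrier and gauge above 0.5 N and contact force between wedge and carrier above 1.5 N), for 0.1 s.
At the end, for the whole second after the job is handed in: The wedge lies flat in the channel (thin edge 6 to 11 mm above the bench and within 8 mm of the centre line) and carries the carrier (more than 1.5 N), the lip bears on the gauge with 1 to 9 N, wedge and carrier are at rest and let go (contact force between carrier and gauge between 1 and 9 N and contact force between wedge and carrier above 1.5 N and z of wedge in the frame of fixture between 0.006 and 0.011 m and linear speed of each of wedge, carrier below 0.01 m/s and y of wedge in the frame of fixture between -0.008 and 0.008 m); the robot touches nothing.
It fails at once if the lip is jammed against the gauge with more than 14 N (contact force between carrier and gauge above 14 N).
It fails at once if the carrier or its breaker is touched by the robot with more than 3 N (contact force between any of the arm, the fingers and carrier above 3 N).
It fails at once if the gauge is touched by the robot with more than 3 N (contact force between any of the arm, the fingers and gauge above 3 N).
It fails at once if the parts dish is moved more than 20 mm (distance of parts_dish from where it was at the start of the episode above 0.02 m).
It also fails if it takes over 67 s, if anything falls off the work surface, if the arm or the gripper's body presses on something with over 40 N, if the wrist force passes 120 N, or if a joint passes its speed limit or range.

## Robot

A 6-joint arm with a two-finger parallel gripper is mounted at the origin on a cart in front of the work surface, level with it; the furniture and walls round the work are solid. World frame = base frame: x ahead of the robot, y to its left, z up, the work surface at z = 0. Lengths are in m, angles in degrees, forces in N, time in s.
With the tool pointing down it reaches from about 0.4 to 0.825 m from the base axis. Payload 7 kg.
Tool frame: the origin (TCP) lies between the finger pads; the fingertips stand 14 mm ahead of it and the grasp point (between the pads) lies 5 mm behind it; z points along the fingers, y is the line along which they close (so a half turn about z gives the same grasp; the last joint's range is limited). The gripper opens to 88 mm and grips with 3 to 60 N. Pads are 19 mm wide; open, the fingers measure 130 mm over their backs; the gripper's body (78 mm by 193 mm) begins 47 mm behind the grasp point.
Start: joints at [89.273, 20.546, 0.682, 0, -70.136, -16.507], TCP at [0.2, 0.645, 0.241] pointing down, gripper open.
Joint ranges: [-176.03, 176.03], [-82.01, 121.73], [-58.28, 71.71], [-173.87, 95.51], [-174.79, -0.11], [-173.66, 173.66]. Speed limits (degrees/s): [136.94, 136.94, 172.46, 180, 180, 180].

## Interface

Orientations are given as [roll, pitch, yaw] about the fixed x, y, z axes, in that order (R = Rz(yaw) Ry(pitch) Rx(roll)).
In Python, from plant import status, cams, job gives the robot as it stands. The module is installed in compiled form; this text tells all that it offers.
- The arm moves only by the tool step_arm, never from a script. Its arguments are lists of equal length, an entry for each row: "xyz": the shift along the tool's x, y, z each as a share of 20 cm, from -1 to 1, a list of three; "yaw": the turn about the tool's z as a share of 360 degrees, from -1 to 1; "claw": the closure, from -1 (fully open) to 1 (shut). A call has 1 to 20 rows; each row is the pose to reach, as a shift and turn from the pose commanded when the call began, along the tool's axes at that moment, turning the shorter way round; what a row does not reach only later rows make up. A row lasts 1/12 s, in which the tool goes at most 41.7 mm and 7.16 degrees, less where a joint would pass 70% of its speed; a pose out of reach is approached as far as the arm can. A call with a number of a shift or a turn outside -1 to 1 is refused whole. A call with a gripper value outside its range is refused whole. The fingers move at their own pace and stop on an object; "grip_force" is the grip in N (left out, the last holds). Time passes only in rows, so rows that repeat a pose let the fingers close. It gives the time, the measured TCP pose, the force, the opening and the grip force at its end, in the units of the state.
- status.get_state(): the state, without advancing time (a new reading comes with each control period).
- cams.capture(name): name is "scene" or "top" or "wrist"; returns (picture, depth): 480x640x3 uint8, blue, green, red; 480x640 float32, m along the optical axis (not along the pixel's ray), 0 where there is no reading.
- cams.calibration(name): a dict with "mtx" (3x3 intrinsics, pixels), "camera_from_world" (4x4, takes a point from world to camera coordinates); the wrist camera has in their place "T_tool_cam" (4x4, takes a point from camera to tool coordinates, whose origin is the TCP and whose axes are the flange's). Camera axes: x right, y down, z forward; pixel columns grow to the right and rows downward; lengths in m; the calibration is good to about 2 mm. A picture is of the moment at which its call begins: read the wrist's pose just before it. calibration takes no time and is no camera call.
- job.close_job(): hands the job in; it is judged then, once.
The state is a dict: "time_s": time; "joints": joint angles; "qd": joint speeds; "joint_torque": joint torques, N m; "tcp_pos": TCP position; "eef_rot": TCP orientation; "contact_force": force on the tool from outside, world axes, zero at the start; "moment": the same for the moment, N m; "gripper_width": finger opening in m; "gripper_force": force on a finger pad.
Only numpy, scipy, OpenCV 4.12 (cv2) and the standard library are available. Lean on these libraries where they do the work, as an engineer would, in place of code of your own. Each camera call takes 0.05 s, during which the arm holds its last target. There are 200 camera calls.

## Working session

There is one attempt and no reset: what is moved stays moved. The work goes in short steps, Python scripts to look and compute and a tool call to move; the robot and the scene stay as the last step left them, time stands still between calls to the robot, and variables do not carry over. Pictures are saved under pics/ and viewed, at most 10 in all, crops included, and the job is handed in when it is done.

Besides the shell and the picture viewer there is one more tool, called after "Request:" in YAML: its name, and indented under it one key for each argument. step_arm: Moves the arm, as the interface text tells. Shift numbers are shares of 20 cm and turn numbers shares of 360 degrees, none past 1 either way. Its arguments: {"type":"object","properties":{"xyz":{"type":"array"},"yaw":{"type":"array"},"claw":{"type":"array"},"grip_force":{"type":"number"}},"required":["xyz","yaw","claw"]}

```bash
mkdir -p pics
cat > h.py <<'E'
import numpy as np,cv2
from plant import status,cams,job
from scipy.spatial.transform import Rotation as R
def cap(n,f):
    s=status.get_state(); p,d=cams.capture(n); cv2.imwrite(f'pics/{f}.png',p); np.savez(f'{f}.npz',d=d,p=p,t=s['tcp_pos'],r=s['eef_rot'],n=n)
def cloud(f):
    z=np.load(f+'.npz');c=cams.calibration(str(z['n']));K=np.array(c['mtx']);d=z['d']
    v,u=np.mgrid[:480,:640];P=np.stack([(u-K[0,2])*d/K[0,0],(v-K[1,2])*d/K[1,1],d],-1)
    if 'camera_from_world' in c: T=np.linalg.inv(np.array(c['camera_from_world']))
    else:
        T=np.eye(4);T[:3,:3]=R.from_euler('xyz',z['r'],degrees=True).as_matrix();T[:3,3]=z['t'];T=T@np.array(c['T_tool_cam'])
    W=P@T[:3,:3].T+T[:3,3];W[d==0]=np.nan
    return W,z['p']
E
python3 - <<'E'
from h import *
print(status.get_state())
cap('top','top1');cap('scene','scene1')
E
```

```text
{'time_s': 0.0, 'joints': array([ 8.92718739e+01,  2.05922898e+01,  6.34124768e-01, -1.90693117e-02,
       -7.01352764e+01, -1.65065419e+01]), 'qd': array([-0.03528323,  0.0559861 , -0.01150507, -0.02903163,  0.04629191,
        0.00802452]), 'joint_torque': array([ 9.52384798e-04, -5.82716453e+01,  2.93057477e+01,  6.99715421e+00,
        7.24798796e-03, -1.64380212e-04]), 'tcp_pos': array([0.19988916, 0.64424569, 0.23961899]), 'eef_rot': array([ 1.79905316e+02, -9.36394890e-03, -1.72411547e+01]), 'contact_force': array([-0.68015237,  0.36838677, -0.19959199]), 'moment': array([ 0.01128195, -0.04128655, -0.0096805 ]), 'gripper_force': 0.0, 'gripper_width': 0.08764697662365759}
```

View pics/top1.png

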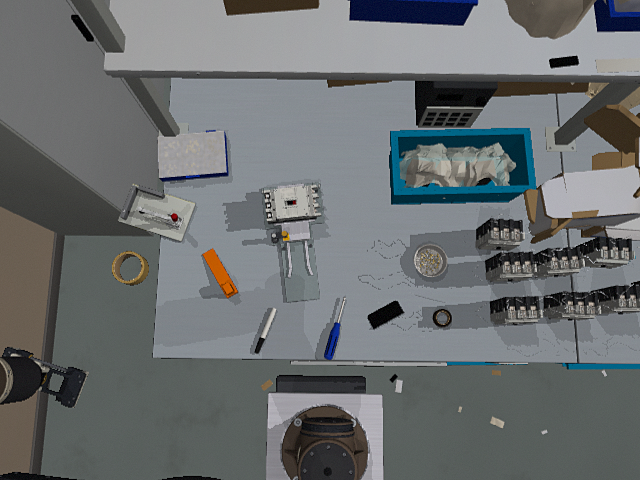

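View pics/scene1.png

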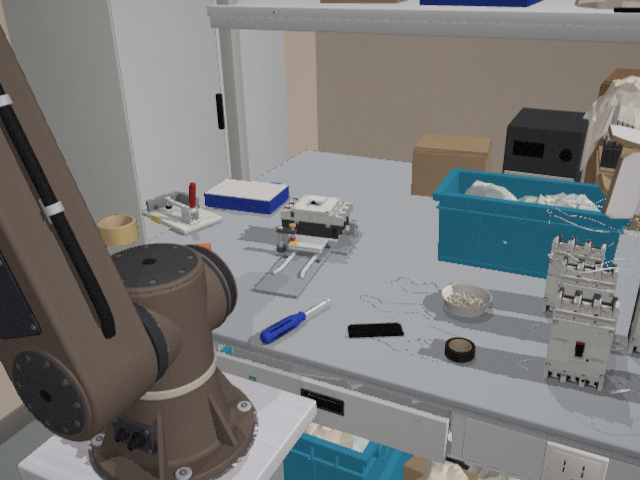

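The top view shows the fixture with its channel running up-image (rails around (290,260) and (308,260), gauge at ~(278,237)). The wedge is at (205–238, 250–298), left of the fixture, and the dish is at (430,260). The scene view agrees.

Run:
```python
from h import *
W,p=cloud('top1')
for u,v in [(220,270),(230,292),(288,292),(290,260),(306,260),(290,195),(430,260),(300,232),(278,238)]: print(u,v,W[v,u].round(4))
hsv=cv2.cvtColor(p,cv2.COLOR_BGR2HSV)
m=(hsv[...,0]>5)&(hsv[...,0]<18)&(hsv[...,1]>180)&(hsv[...,2]>80);m[:,:190]=0;m[:,250:]=0;m[:240]=0;m[310:]=0
q=W[m];q=q[~np.isnan(q[:,0])];print(len(q),np.percentile(q[:,2],[0,10,50,90,100]))
for a,b in [(0.0,.024),(.045,.07)]:
  s=q[(q[:,2]>a)&(q[:,2]<b)];print(a,len(s),s.mean(0),cv2.minAreaRect((s[:,:2]*1000).astype(np.float32)))
c=np.concatenate([cv2.resize(p[170:310,190:340],None,fx=5,fy=4.2,interpolation=2)]);cv2.imwrite('pics/c1.png',c)
```

```text
220 270 [0.4877 0.3016 0.0142]
230 292 [0.4204 0.2642 0.056 ]
288 292 [0.427  0.1048 0.0116]
290 260 [0.5193 0.1008 0.0137]
306 260 [0.5207 0.0547 0.0088]
290 195 [0.6893 0.101  0.1006]
430 260 [ 0.5249 -0.3044  0.0096]
300 232 [0.5993 0.0729 0.0282]
278 238 [0.5739 0.134  0.0625]
618 [-0.00252306  0.00717594  0.01741625  0.05450083  0.06417649]
0.0 473 [0.49064375 0.30868232 0.01447237] ((480.3260192871094, 303.0525207519531), (150.0774688720703, 35.405094146728516), 32.17874526977539)
0.045 89 [0.43119718 0.27214788 0.05629437] ((431.8671569824219, 273.1788635253906), (31.05731964111328, 22.948768615722656), 30.151386260986328)
```

View pics/c1.png

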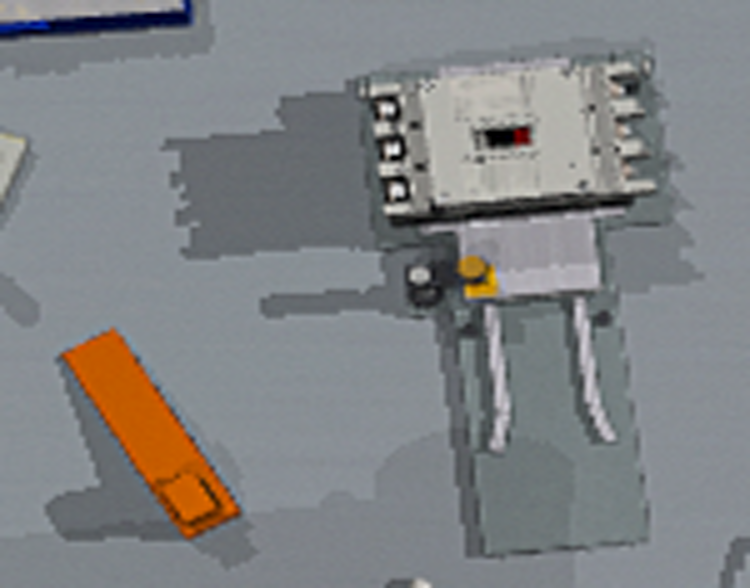

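```bash
cat >> h.py <<'E'
def go(x,y,z,yaw):
    s=status.get_state();t=s['tcp_pos'];r=s['eef_rot'];M=R.from_euler('xyz',r,degrees=True)
    d=M.inv().apply(np.array([x,y,z])-t);dy=-((yaw-r[2]+180)%360-180)
    print('shift',(d/.2).round(4),'yaw',round(dy/360,4),'rows>=',max(np.linalg.norm(d)/.0417,abs(dy)/7.16),s['time_s'])
E
python3 - <<'E'
from h import *
go(.46,.12,.32,6)
print(np.array(cams.calibration('wrist')['T_tool_cam']).round(3))
E
```

```text
shift [ 2.0191  2.1188 -0.3979] yaw -0.0646 rows>= 14.166443882094093 0.1
[[ 0.    -0.966 -0.26   0.07 ]
 [ 1.     0.     0.001 -0.   ]
 [-0.001 -0.26   0.966 -0.144]
 [ 0.     0.     0.     1.   ]]
```

Request:
step_arm:
  xyz:
    - [1,1,-0.2]
    - [1,1,-0.2]
    - [1,1,-0.2]
    - [1,1,-0.2]
    - [1,1,-0.2]
    - [1,1,-0.2]
    - [1,1,-0.2]
    - [1,1,-0.2]
  yaw: [-0.065,-0.065,-0.065,-0.065,-0.065,-0.065,-0.065,-0.065]
  claw: [-1,-1,-1,-1,-1,-1,-1,-1]

```text
time_s: 0.77
tcp_pos: [0.3334, 0.3899, 0.282]
eef_rot: [-180.0, -0.0, 6.0]
contact_force: [-0.4, 0.6, 0.2]
gripper_width: 0.0877
gripper_force: 0.0
```

```bash
python3 -c "
from h import *
go(.52,.11,.32,6)"
```

```text
shift [ 0.7815  1.4893 -0.1905] yaw 0.0 rows>= 8.118235965149958 0.7667
```

Request:
step_arm:
  xyz:
    - [0.4,0.75,-0.1]
    - [0.4,0.75,-0.1]
    - [0.4,0.75,-0.1]
    - [0.4,0.75,-0.1]
    - [0.4,0.75,-0.1]
  yaw: [0,0,0,0,0]
  claw: [-1,-1,-1,-1,-1]

```text
time_s: 1.18
tcp_pos: [0.4296, 0.2497, 0.3014]
eef_rot: [180.0, -0.1, 6.0]
contact_force: [-0.1, 1.0, -1.0]
gripper_width: 0.0879
gripper_force: 0.0
```

Request:
step_arm:
  xyz:
    - [0.4,0.75,-0.1]
    - [0.4,0.75,-0.1]
    - [0.4,0.75,-0.1]
    - [0.4,0.75,-0.1]
    - [0.4,0.75,-0.1]
    - [0.4,0.75,-0.1]
    - [0.4,0.75,-0.1]
    - [0.4,0.75,-0.1]
  yaw: [0,0,0,0,0,0,0,0]
  claw: [-1,-1,-1,-1,-1,-1,-1,-1]

```text
time_s: 1.85
tcp_pos: [0.5225, 0.1139, 0.3202]
eef_rot: [180.0, 0.0, 6.2]
contact_force: [-0.4, 0.7, 0.6]
gripper_width: 0.0876
gripper_force: 0.0
```

```bash
python3 -c "
from h import *
cap('wrist','w1');print(status.get_state()['tcp_pos'])"
```

```text
[0.52246807 0.11414638 0.32032972]
```

View pics/w1.png

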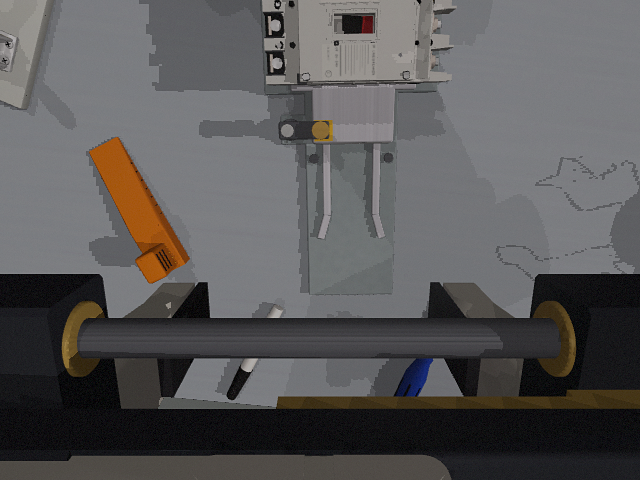

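The wrist view shows the base's front corners at (308,293) and (393,294), the rails at (328,145–215) and (377,145–215), the lip edge at row ~142, and the wedge from (105,145) to (165,275).

Run:
```python
from h import *
W,p=cloud('w1')
for u,v in [(310,291),(391,291),(350,270),(327,160),(327,205),(376,160),(376,205),(353,138),(353,147),(315,138),(331,135)]: print(u,v,W[v,u].round(4))
X=W[150:212,310:392].reshape(-1,3);z=X[:,2];print(np.nanpercentile(z,[5,30,50,90,98]))
r=X[z>np.nanpercentile(z,50)+.003]
# rails: split by image column using yaw 6
a=np.deg2rad(6.);ex=np.array([np.cos(a),np.sin(a)]);ey=np.array([-ex[1],ex[0]])
y=r[:,:2]@ey;mid=(y.max()+y.min())/2
for s in (r[y>mid],r[y<=mid]):
  k=np.polyfit(s[:,0],s[:,1],1);print(len(s),'slope deg',np.rad2deg(np.arctan(k[0])),'y at x=.5',np.polyval(k,.5),'width',np.ptp(s[:,:2]@ey))
B=W[120:292,300:400].reshape(-1,3);B=B[(B[:,2]>.004)&(B[:,2]<.0125)];print('base along min',np.nanpercentile(B[:,:2]@ex,[.5,2]),'across',np.nanpercentile(B[:,:2]@ey,[1,99]))
L=W[85:143,315:392].reshape(-1,3);L=L[L[:,2]>.024];L=L[L[:,2]<.045];print('lip along min',np.nanpercentile(L[:,:2]@ex,[.5,2,50]),np.nanpercentile(L[:,:2]@ey,[1,99]),np.nanmedian(L[:,2]))
hsv=cv2.cvtColor(p,cv2.COLOR_BGR2HSV);m=(hsv[...,0]>5)&(hsv[...,0]<18)&(hsv[...,1]>180)&(hsv[...,2]>60);m[:,200:]=0;m[:125]=0;m[290:]=0
q=W[m];q=q[~np.isnan(q[:,0])]
print(len(q),cv2.minAreaRect((q[:,:2]*1000).astype(np.float32)))
s=q[(q[:,2]>.052)];print(len(s),s.mean(0),cv2.minAreaRect((s[:,:2]*1000).astype(np.float32)))
```

```text
310 291 [0.407  0.1107 0.0088]
391 291 [0.416  0.0181 0.0063]
350 270 [0.4365 0.0683 0.007 ]
327 160 [0.5562 0.1083 0.0134]
327 205 [0.5092 0.103  0.0148]
376 160 [0.5617 0.0576 0.0134]
376 205 [0.5147 0.0508 0.0135]
353 138 [0.5818 0.0859 0.0339]
353 147 [0.5721 0.0826 0.0078]
315 138 [0.5788 0.1229 0.0647]
331 135 [0.5823 0.1077 0.0324]
[0.00642754 0.00745607 0.00802048 0.01348299 0.01471319]
514 slope deg 10.894926674802704 y at x=.5 0.10105849701156412 width 0.02144164077092718
523 slope deg 2.8923167171255786 y at x=.5 0.05207682075421995 width 0.020202916163798865
base along min [0.41622964 0.41888181] across [-0.02371355  0.07074274]
lip along min [0.5835109  0.58454745 0.6120981 ] [-0.01156394  0.06107332] 0.033355259362538636
5448 ((483.0897521972656, 305.0860290527344), (149.59841918945312, 37.229087829589844), 32.393367767333984)
604 [0.43486673 0.27395467 0.05608302] ((434.177734375, 274.30059814453125), (29.595184326171875, 21.522689819335938), 32.56394577026367)
```

```bash
python3 -c "
from h import *
go(.434,.274,.12,32.4)"
```

```text
shift [-0.3525 -0.8425  1.0019] yaw -0.0727 rows>= 6.501931550979825 1.9
```

Request:
step_arm:
  xyz:
    - [-0.352,-0.842,0.5]
    - [-0.352,-0.842,0.8]
    - [-0.352,-0.842,1]
    - [-0.352,-0.842,1]
    - [-0.352,-0.842,1]
    - [-0.352,-0.842,1]
    - [-0.352,-0.842,1]
    - [-0.352,-0.842,1]
    - [-0.352,-0.842,1]
    - [-0.352,-0.842,1]
    - [-0.352,-0.842,1]
  yaw: [-0.0727,-0.0727,-0.0727,-0.0727,-0.0727,-0.0727,-0.0727,-0.0727,-0.0727,-0.0727,-0.0727]
  claw: [-1,-1,-1,-1,-1,-1,-1,-1,-1,-1,-1]

```text
time_s: 2.82
tcp_pos: [0.4355, 0.2737, 0.1219]
eef_rot: [-180.0, -0.1, 32.4]
contact_force: [0.6, -0.3, 0.0]
gripper_width: 0.0875
gripper_force: 0.0
```

```bash
python3 -c "
from h import *
go(.434,.274,.04,32.4)"
```

```text
shift [-0.0068 -0.005   0.4097] yaw -0.0001 rows>= 1.9652089859032158 2.8167
```

Descend, grip at 25 N.

Request:
step_arm:
  xyz:
    - [-0.006,0,0.15]
    - [-0.006,0,0.25]
    - [-0.006,0,0.33]
    - [-0.006,0,0.39]
    - [-0.006,0,0.4]
    - [-0.006,0,0.4]
    - [-0.006,0,0.4]
    - [-0.006,0,0.4]
    - [-0.006,0,0.4]
    - [-0.006,0,0.4]
    - [-0.006,0,0.4]
    - [-0.006,0,0.4]
    - [-0.006,0,0.4]
    - [-0.006,0,0.4]
    - [-0.006,0,0.4]
    - [-0.006,0,0.4]
  yaw: [0,0,0,0,0,0,0,0,0,0,0,0,0,0,0,0]
  claw: [-1,-1,-1,-1,-1,-1,0.3,0.7,1,1,1,1,1,1,1,1]
  grip_force: 25

```text
time_s: 4.15
tcp_pos: [0.4339, 0.2725, 0.0405]
eef_rot: [180.0, 0.0, 32.3]
contact_force: [-1.2, 0.5, 0.8]
gripper_width: 0.0267
gripper_force: 0.2
```

Request:
step_arm:
  xyz:
    - [0,0,0]
    - [0,0,0]
    - [0,0,0]
    - [0,0,-0.1]
    - [0,0,-0.2]
    - [0,0,-0.3]
    - [0,0,-0.3]
    - [0,0,-0.3]
  yaw: [0,0,0,0,0,0,0,0]
  claw: [1,1,1,1,1,1,1,1]

```text
time_s: 4.82
tcp_pos: [0.4343, 0.273, 0.1015]
eef_rot: [-179.9, -0.1, 32.3]
contact_force: [0.5, -0.0, -0.6]
gripper_width: 0.0218
gripper_force: 24.9
```

Run:
```python
from h import *
o=np.array([.5834,.0858]);a=np.deg2rad(7);ex=np.array([np.cos(a),np.sin(a)])
g=o+(-.018-.133)*ex;print(g,np.hypot(*g))
go(*g,.1,7)
```

```text
[0.43352553 0.06739773] 0.4387332219144385
shift [-0.5533  0.8666  0.0053] yaw 0.0704 rows>= 4.931097802374235 4.8167
```

Request:
step_arm:
  xyz:
    - [-0.2,0.1,0]
    - [-0.4,0.2,0]
    - [-0.553,0.3,0]
    - [-0.553,0.5,0]
    - [-0.553,0.65,0]
    - [-0.553,0.8,0]
    - [-0.553,0.867,0]
    - [-0.553,0.867,0]
    - [-0.553,0.867,0]
    - [-0.553,0.867,0]
    - [-0.553,0.867,0]
  yaw: [0.0704,0.0704,0.0704,0.0704,0.0704,0.0704,0.0704,0.0704,0.0704,0.0704,0.0704]
  claw: [1,1,1,1,1,1,1,1,1,1,1]

```text
time_s: 5.73
tcp_pos: [0.4327, 0.0672, 0.1002]
eef_rot: [180.0, 0.0, 7.0]
contact_force: [0.5, -0.7, -1.9]
gripper_width: 0.0218
gripper_force: 24.9
```

```bash
python3 -c "
from h import *
go(.4335,.0674,.1,7)
cap('wrist','w2')
p=cv2.imread('pics/w2.png')
cv2.imwrite('pics/w2c.png',p)"
```

```text
shift [ 0.004  -0.0005  0.0009] yaw 0.0001 rows>= 0.01983490765638047 5.7333
```

View pics/w2c.png

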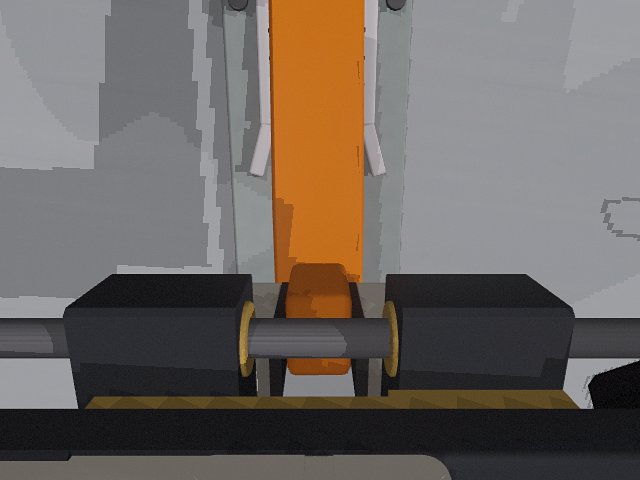

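The wedge is centred over the channel: wedge edges 273/364, rails symmetric about column ~318.

Request:
step_arm:
  xyz:
    - [0,0,0.1]
    - [0,0,0.18]
    - [0,0,0.23]
    - [0,0,0.25]
    - [0,0,0.255]
    - [0,0,0.255]
    - [0,0,0.255]
  yaw: [0,0,0,0,0,0,0]
  claw: [1,1,1,1,1,1,1]

```text
time_s: 6.37
tcp_pos: [0.4336, 0.0673, 0.0501]
eef_rot: [-180.0, -0.1, 7.0]
contact_force: [-0.6, 0.2, -1.5]
gripper_width: 0.0218
gripper_force: 24.9
```

Request:
step_arm:
  xyz:
    - [0,0,0.003]
    - [0,0,0.006]
    - [0,0,0.009]
    - [0,0,0.009]
    - [0,0,0.009]
  yaw: [0,0,0,0,0]
  claw: [1,1,1,1,1]

```text
time_s: 6.78
tcp_pos: [0.4336, 0.0671, 0.0484]
eef_rot: [-180.0, -0.1, 7.0]
contact_force: [-1.5, 0.8, 6.1]
gripper_width: 0.0215
gripper_force: 24.9
```

Resting on the base. Ease up slightly and slide 20 mm in.

Request:
step_arm:
  xyz:
    - [0,0,-0.003]
    - [0.02,0,-0.003]
    - [0.04,0,-0.003]
    - [0.06,0,-0.003]
    - [0.08,0,-0.003]
    - [0.1,0,-0.003]
    - [0.1,0,-0.003]
    - [0.1,0,-0.003]
  yaw: [0,0,0,0,0,0,0,0]
  claw: [1,1,1,1,1,1,1,1]

```text
time_s: 7.45
tcp_pos: [0.4533, 0.069, 0.0484]
eef_rot: [180.0, 0.0, 7.0]
contact_force: [-2.3, -1.4, 4.9]
gripper_width: 0.0218
gripper_force: 25.0
```

Request:
step_arm:
  xyz:
    - [0,0,0]
    - [0,0,0]
    - [0,0,0]
    - [0,0,0]
    - [0,0,0]
    - [0,0,-0.1]
    - [0,0,-0.2]
    - [0,0,-0.3]
    - [0,0,-0.35]
    - [0,0,-0.35]
    - [0,0,-0.35]
  yaw: [0,0,0,0,0,0,0,0,0,0,0]
  claw: [0.2,0.2,0.2,0.2,0.2,0.2,0.2,0.2,0.2,0.2,0.2]

```text
time_s: 8.37
tcp_pos: [0.4534, 0.0695, 0.1188]
eef_rot: [-180.0, -0.1, 7.0]
contact_force: [-0.8, -0.1, -0.3]
gripper_width: 0.0352
gripper_force: 0.0
```

```bash
python3 -c "
from h import *
print(status.get_state())
cap('wrist','w3')
W,p=cloud('w3')
hsv=cv2.cvtColor(p,cv2.COLOR_BGR2HSV);m=(hsv[...,0]>5)&(hsv[...,0]<18)&(hsv[...,1]>180)&(hsv[...,2]>60)
q=W[m];q=q[~np.isnan(q[:,0])];s=q[q[:,2]>.06];print(len(s),s.mean(0),cv2.minAreaRect((s[:,:2]*1000).astype(np.float32)))
s=q[(q[:,2]<.04)];print(np.ptp(s,0),s.mean(0),cv2.minAreaRect((s[:,:2]*1000).astype(np.float32)))
"
```

```text
{'time_s': 8.3667, 'joints': array([ 3.34335093e+01,  7.07409039e+00, -3.53915060e+01, -9.33129797e-03,
       -4.74405472e+01,  6.35611122e+01]), 'qd': array([-0.00448912,  1.23788508, -1.16753868, -0.278329  ,  0.4386484 ,
        0.03222805]), 'joint_torque': array([ 3.66290321e-02, -3.44095695e+01,  2.39075303e+01,  5.64862266e+00,
       -2.08390108e-02,  2.90668959e-04]), 'tcp_pos': array([0.45336003, 0.06953764, 0.11875858]), 'eef_rot': array([-1.79952048e+02, -8.09747547e-02,  6.98828198e+00]), 'contact_force': array([-0.77629836, -0.08750018, -0.285297  ]), 'moment': array([-0.09048562,  0.03063705,  0.01787925]), 'gripper_force': 0.0, 'gripper_width': 0.035167966807680424}
2485 [0.45603073 0.06928345 0.06431444] ((455.0312194824219, 69.2562484741211), (29.660612106323242, 21.66131019592285), 7.800494194030762)
[0.14356675 0.05293641 0.0275789 ] [0.51997585 0.07737317 0.02317255] ((507.71270751953125, 75.83790588378906), (141.0984344482422, 35.905147552490234), 7.233810901641846)
```

View pics/w3.png

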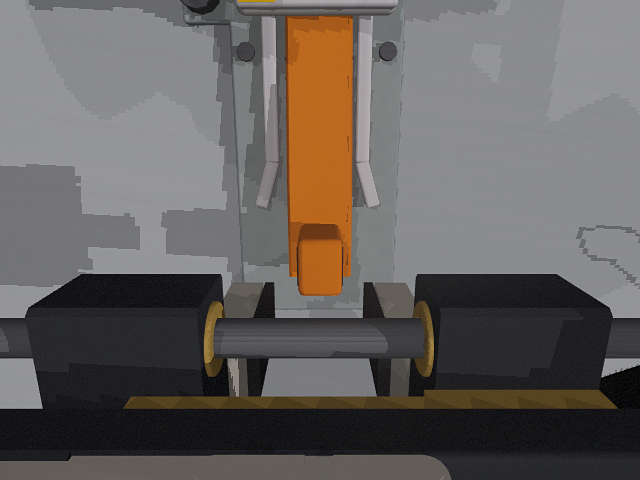

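The wedge lies straight in the channel (edges 289/351, rails 270/362), thin edge just under the lip. Now the closed fingers go behind it.

```bash
python3 -c "
from h import *
go(.412,.0645,.1188,7)"
```

```text
shift [-0.2059 -0.0011 -0.0035] yaw -0.0 rows>= 0.9875555629076734 8.4167
```

Request:
step_arm:
  xyz:
    - [-0.1,0,0]
    - [-0.2,0,0]
    - [-0.205,0,0]
    - [-0.205,0,0]
    - [-0.205,0,0.1]
    - [-0.205,0,0.2]
    - [-0.205,0,0.3]
    - [-0.205,0,0.38]
    - [-0.205,0,0.44]
    - [-0.205,0,0.45]
    - [-0.205,0,0.45]
    - [-0.205,0,0.45]
  yaw: [0,0,0,0,0,0,0,0,0,0,0,0]
  claw: [1,1,1,1,1,1,1,1,1,1,1,1]

```text
time_s: 9.42
tcp_pos: [0.4129, 0.0645, 0.0285]
eef_rot: [180.0, 0.0, 7.0]
contact_force: [-1.0, 0.0, -0.2]
gripper_width: 0.0004
gripper_force: 0.0
```

Request:
step_arm:
  xyz:
    - [0.02,0,0]
    - [0.04,0,0]
    - [0.06,0,0]
    - [0.08,0,0]
    - [0.1,0,0]
    - [0.12,0,0]
    - [0.14,0,0]
    - [0.16,0,0]
    - [0.18,0,0]
    - [0.18,0,0]
    - [0.18,0,0]
  yaw: [0,0,0,0,0,0,0,0,0,0,0]
  claw: [1,1,1,1,1,1,1,1,1,1,1]

```text
time_s: 10.33
tcp_pos: [0.4487, 0.0689, 0.0283]
eef_rot: [-180.0, -0.0, 7.0]
contact_force: [-0.3, -0.1, 0.3]
gripper_width: 0.0004
gripper_force: 0.0
```

Request:
step_arm:
  xyz:
    - [0.01,0,0]
    - [0.02,0,0]
    - [0.03,0,0]
    - [0.04,0,0]
    - [0.05,0,0]
  yaw: [0,0,0,0,0]
  claw: [1,1,1,1,1]

```text
time_s: 10.75
tcp_pos: [0.4535, 0.0676, 0.0276]
eef_rot: [179.8, 0.5, 6.9]
contact_force: [-17.1, -0.9, 14.1]
gripper_width: 0.0001
gripper_force: 8.3
```

```bash
cat >> h.py <<'E'
def rep():
    s=status.get_state();a=np.deg2rad(7);ex=np.array([np.cos(a),np.sin(a)])
    n=[]
    t=s['tcp_pos'][:2]-np.array([.5834,.0858]);F=s['contact_force']
    print('t',s['time_s'],'thin edge x est',round((t@ex+.1595)*1000,1),'push',round(-F[:2]@ex,2),'F',F.round(2))
E
python3 -c "
from h import *
rep();cams.capture('wrist');rep();cap('wrist','w4');rep()
W,p=cloud('w4')
hsv=cv2.cvtColor(p,cv2.COLOR_BGR2HSV);m=(hsv[...,0]>5)&(hsv[...,0]<18)&(hsv[...,1]>180)&(hsv[...,2]>60)
q=W[m];s=q[q[:,2]>.055];print(cv2.minAreaRect((s[:,:2]*1000).astype(np.float32)))
c=cv2.resize(p[0:300,100:500],(800,600),interpolation=2);cv2.imwrite('pics/w4c.png',c)"
```

```text
t 10.75 thin edge x est 28.4 push 17.13 F [-17.14  -0.91  14.15]
t 10.8 thin edge x est 28.6 push 13.4 F [-13.32  -1.5   11.01]
t 10.85 thin edge x est 28.7 push 13.27 F [-13.32  -0.4   10.91]
((484.664794921875, 71.42570495605469), (24.22358512878418, 22.965946197509766), 7.273659706115723)
```

View pics/w4c.png

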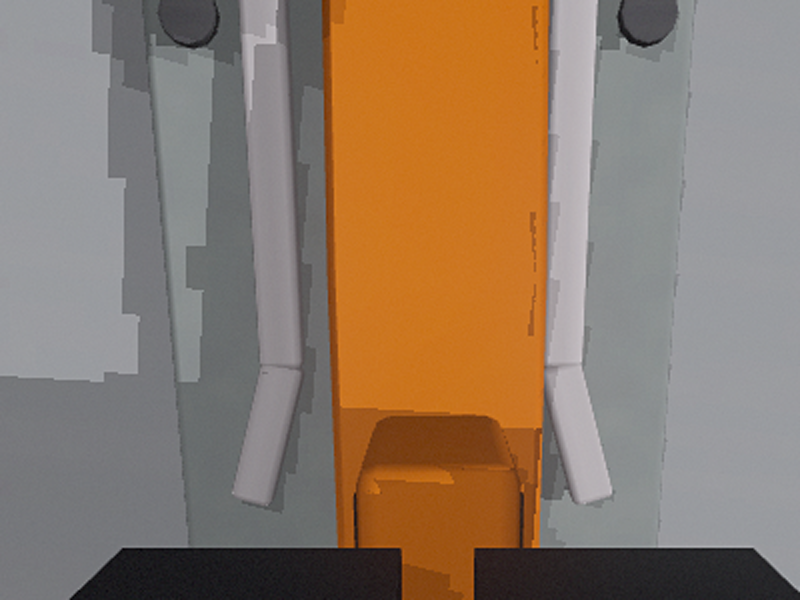

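The wedge is in the channel about 2 mm right of centre, with its thin edge near 29 mm. The vertical force suggests the fingertips are dragging down on its end face, so I'll relieve that.

Request:
step_arm:
  xyz:
    - [0,0,-0.003]
    - [0,0,-0.006]
    - [0,0,-0.006]
  yaw: [0,0,0]
  claw: [1,1,1]

```text
time_s: 11.1
tcp_pos: [0.4554, 0.0686, 0.0287]
eef_rot: [179.9, 0.3, 6.9]
contact_force: [-5.5, -0.8, -1.0]
gripper_width: 0.0007
gripper_force: 2.9
```

```bash
python3 -c "
from h import *
rep();s=status.get_state();print(s['tcp_pos'],s['moment'],s['eef_rot'])"
```

```text
t 11.1 thin edge x est 30.4 push 5.51 F [-5.46 -0.76 -1.  ]
[0.45542103 0.06856399 0.02874165] [-0.37240455  2.15925976 -0.04233852] [179.91433438   0.27281889   6.93927613]
```

Confirmed: push is 5.5 N with little vertical load. Advancing in steps.

Request:
step_arm:
  xyz:
    - [0.005,0,0]
    - [0.01,0,0]
    - [0.015,0,0]
    - [0.02,0,0]
    - [0.025,0,0]
    - [0.03,0,0]
    - [0.035,0,0]
    - [0.04,0,0]
  yaw: [0,0,0,0,0,0,0,0]
  claw: [1,1,1,1,1,1,1,1]

```text
time_s: 11.77
tcp_pos: [0.4634, 0.0696, 0.0286]
eef_rot: [179.9, 0.3, 6.9]
contact_force: [-6.4, -1.1, -2.2]
gripper_width: 0.0005
gripper_force: 2.8
```

```bash
python3 -c "
from h import *
rep();print(status.get_state()['tcp_pos'])"
```

```text
t 11.7667 thin edge x est 38.4 push 6.53 F [-6.44 -1.1  -2.19]
[0.46340338 0.06958063 0.02858005]
```

Request:
step_arm:
  xyz:
    - [0.005,0,0]
    - [0.01,0,0]
    - [0.015,0,0]
    - [0.02,0,0]
    - [0.025,0,0]
    - [0.03,0,0]
    - [0.035,0,0]
    - [0.04,0,0]
  yaw: [0,0,0,0,0,0,0,0]
  claw: [1,1,1,1,1,1,1,1]

```text
time_s: 12.43
tcp_pos: [0.4714, 0.0706, 0.0285]
eef_rot: [179.9, 0.3, 6.9]
contact_force: [-5.5, -1.2, -1.2]
gripper_width: 0.0006
gripper_force: 2.7
```

Request:
step_arm:
  xyz:
    - [0.003,0,0]
    - [0.006,0,0]
    - [0.009,0,0]
    - [0.012,0,0]
  yaw: [0,0,0,0]
  claw: [1,1,1,1]

```text
time_s: 12.77
tcp_pos: [0.4735, 0.0708, 0.0285]
eef_rot: [179.9, 0.3, 6.9]
contact_force: [-6.4, -0.1, -1.6]
gripper_width: 0.0005
gripper_force: 3.1
```

```bash
python3 -c "
from h import *
rep();print(status.get_state()['tcp_pos']);cap('scene','s2');p=cv2.imread('pics/s2.png');cv2.imwrite('pics/s2c.png',cv2.resize(p[200:290,255:375],(800,600),interpolation=2))"
```

```text
t 12.7667 thin edge x est 48.6 push 6.35 F [-6.39 -0.07 -1.58]
[0.4735228 0.070795  0.028474 ]
```

View pics/s2c.png

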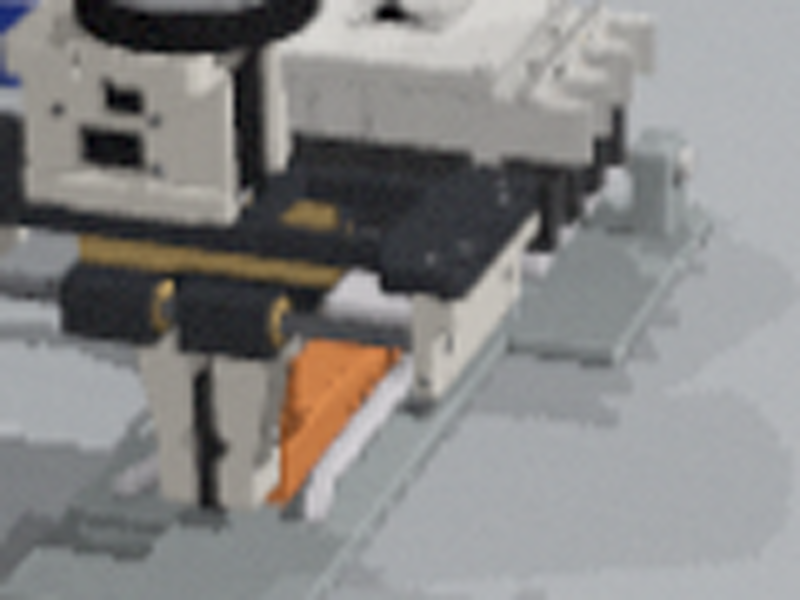

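The scene view is blocked by the gripper, so contact has to be found by feel.

Request:
step_arm:
  xyz:
    - [0.003,0,0]
    - [0.006,0,0]
    - [0.009,0,0]
    - [0.012,0,0]
  yaw: [0,0,0,0]
  claw: [1,1,1,1]

```text
time_s: 13.15
tcp_pos: [0.475, 0.0707, 0.0282]
eef_rot: [179.9, 0.4, 6.9]
contact_force: [-8.8, -0.8, -2.5]
gripper_width: 0.0005
gripper_force: 4.0
```

```bash
python3 -c "
from h import *
rep()
for i in range(3): cams.capture('wrist');rep()"
```

```text
t 13.15 thin edge x est 50.1 push 8.85 F [-8.82 -0.79 -2.46]
t 13.2 thin edge x est 50.2 push 8.47 F [-8.52 -0.08 -1.76]
t 13.25 thin edge x est 50.2 push 7.23 F [-7.29 -0.01 -2.07]
t 13.3 thin edge x est 50.2 push 7.0 F [-6.97 -0.64 -2.11]
```

Request:
step_arm:
  xyz:
    - [0.002,0,0]
    - [0.004,0,0]
    - [0.004,0,0]
  yaw: [0,0,0]
  claw: [1,1,1]

```text
time_s: 13.55
tcp_pos: [0.4755, 0.0707, 0.028]
eef_rot: [179.9, 0.4, 6.9]
contact_force: [-8.2, -0.7, -2.3]
gripper_width: 0.0001
gripper_force: 4.1
```

```bash
python3 -c "
from h import *
rep()
for i in range(3): cams.capture('wrist');rep()"
```

```text
t 13.55 thin edge x est 50.6 push 8.21 F [-8.19 -0.67 -2.27]
t 13.6 thin edge x est 50.6 push 7.28 F [-7.25 -0.71 -2.36]
t 13.65 thin edge x est 50.6 push 7.45 F [-7.43 -0.6  -2.83]
t 13.7 thin edge x est 50.6 push 7.83 F [-7.76 -1.08 -3.45]
```

Request:
step_arm:
  xyz:
    - [0.002,0,0]
    - [0.004,0,0]
    - [0.006,0,0]
    - [0.006,0,0]
  yaw: [0,0,0,0]
  claw: [1,1,1,1]

```text
time_s: 14.03
tcp_pos: [0.4763, 0.0706, 0.0278]
eef_rot: [179.9, 0.5, 6.9]
contact_force: [-9.0, -1.0, -2.0]
gripper_width: 0.0001
gripper_force: 4.5
```

```bash
python3 -c "
from h import *
rep()
for i in range(3): cams.capture('wrist');rep()
print(status.get_state()['tcp_pos'])"
```

```text
t 14.0333 thin edge x est 51.3 push 9.05 F [-9.   -0.96 -2.05]
t 14.0833 thin edge x est 51.3 push 9.84 F [-9.87 -0.35 -2.26]
t 14.1333 thin edge x est 51.3 push 9.78 F [-9.8  -0.42 -2.98]
t 14.1833 thin edge x est 51.3 push 9.28 F [-9.38  0.23 -2.96]
[0.47625658 0.07060773 0.02783621]
```

Push has risen clearly from 6.2 to 9.5 N at about the lowest possible gauge height. Nudging slightly further.

Request:
step_arm:
  xyz:
    - [0.002,0,0]
    - [0.004,0,0]
    - [0.004,0,0]
    - [0.004,0,0]
  yaw: [0,0,0,0]
  claw: [1,1,1,1]

```text
time_s: 14.52
tcp_pos: [0.4767, 0.0705, 0.0277]
eef_rot: [179.9, 0.5, 6.9]
contact_force: [-10.5, -0.7, -2.5]
gripper_width: 0.0001
gripper_force: 4.9
```

```bash
python3 -c "
from h import *
rep()
for i in range(3): cams.capture('wrist');rep()
print(status.get_state()['tcp_pos'])"
```

```text
t 14.5167 thin edge x est 51.7 push 10.54 F [-10.54  -0.72  -2.49]
t 14.5667 thin edge x est 51.8 push 9.75 F [-9.69 -1.1  -2.32]
t 14.6167 thin edge x est 51.8 push 9.51 F [-9.57 -0.16 -2.34]
t 14.6667 thin edge x est 51.8 push 10.4 F [-10.38  -0.81  -2.25]
[0.47672594 0.07054109 0.02776268]
```

Request:
step_arm:
  xyz:
    - [-0.005,0,0]
    - [-0.01,0,0]
    - [-0.015,0,0]
    - [-0.025,0,0]
    - [-0.045,0,0]
    - [-0.1,0,0]
    - [-0.15,0,0]
    - [-0.15,0,-0.1]
    - [-0.15,0,-0.25]
    - [-0.15,0,-0.4]
    - [-0.15,0,-0.6]
    - [-0.15,0,-0.8]
    - [-0.15,0,-1]
    - [-0.15,0,-1]
    - [-0.15,0,-1]
  yaw: [0,0,0,0,0,0,0,0,0,0,0,0,0,0,0]
  claw: [1,1,1,1,1,1,1,1,1,1,1,1,1,1,1]

```text
time_s: 15.92
tcp_pos: [0.4523, 0.0699, 0.2324]
eef_rot: [-179.8, -0.4, 7.0]
contact_force: [-1.4, -1.3, -2.0]
gripper_width: 0.0004
gripper_force: 0.0
```

Run:
```python
from h import *
cap('scene','s3');cap('wrist','w5')
p=cv2.imread('pics/s3.png');q=cv2.imread('pics/scene1.png')
a=[cv2.resize(i[215:275,262:342],(400,300),interpolation=2) for i in (q,p)]
w=cv2.imread('pics/w5.png')
cv2.imwrite('pics/fin.png',np.vstack([np.hstack(a),cv2.resize(w[:240],(800,300))]))
W0,_=cloud('w1');W,_=cloud('w5')
def f(W):
    x=(W[...,:2]-np.array([.5834,.0858]));a=np.deg2rad(7);u=x[...,0]*np.cos(a)+x[...,1]*np.sin(a);v=-x[...,0]*np.sin(a)+x[...,1]*np.cos(a)
    for lo,hi in ((0,.01),(.01,.02),(.02,.03)):
        m=(u>lo)&(u<hi)&(v>-.035)&(v<.015)&(W[...,2]>.025)&(W[...,2]<.06);print(lo,m.sum(),np.median(W[...,2][m]))
    m=(u>-.19)&(u<-.165)&(abs(v)<.03);print('bench/base',np.nanmedian(W[...,2][m]))
f(W0);f(W)
```

```text
0 542 0.032767644355459064
0.01 540 0.03310462733832728
0.02 557 0.03344668706863363
bench/base 0.006630143155233248
0 1044 0.037060968373240966
0.01 1067 0.037146472548413745
0.02 267 0.03714447310948754
bench/base 0.006667060180774953
```

View pics/fin.png

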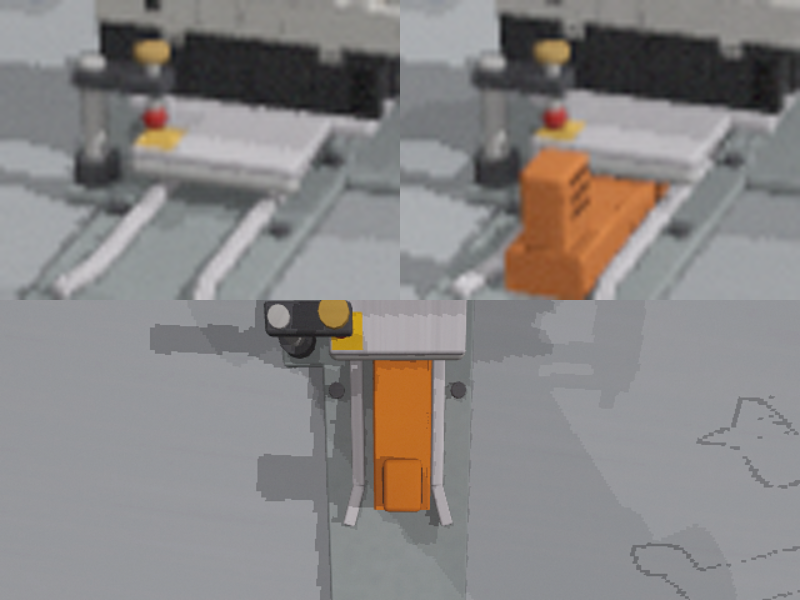

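The lip has risen about 4 mm, and the red ball (555,129) sits on the middle of the yellow patch. The wedge lies in the channel and the robot is clear, so I'm handing in.

```bash
python3 -c "
from plant import job;print(job.close_job())"
```

```text
the job is handed in; nothing more can be done
None
```

The wedge is in the guide channel with the carrier's lip raised about 4 mm onto the red gauge. The pushing force rose from about 6 N to 10 N at contact, the arm is clear, and the job is handed in; no verdict came back, and the gauge load itself was only inferred from that rise.

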